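Knock the stuck sockets out of a workshop caddy

TASK

Two impact sockets are stuck in the grey caddy with the orange handle. Turn that caddy over so that it lands face down on the green mat with a rap that knocks both sockets out of their pockets, then tip it back and leave the empty caddy right way up and clear of the sockets, with both sockets left on the mat.

Things in the scene. Friction and masses are not known exactly. Their poses are not given: they have to be found in the camera images.
- caddy: grey open tray, loose, 0.5 kg empty: x 150, y 90, height 60 mm, walls 5. Origin: centre of its underside; z: out of its mouth. Rolled over, it turns on the edge y +45, z 0 until it stands on its +y wall, then on the rim edge y +45, z 60: its centre ends 150 mm further. Pockets at x -34 and +34, 14 deep, 42 wide, floor z 14. Gentle turning does not free the sockets. (Blue handle: a bystander.)
- caddy_bar (a point): middle of the caddy's fixed orange handle bar, at y -110, z 30 mm of the caddy: round, 12 mm thick, along the caddy's x, 110 mm clear between its arms, 59 mm gap to the wall (open fingers about 40 mm). 30 mm above the mat, caddy upright or face down. It turns in a 20 N grip. Let go with the caddy leaning 45 degrees past standing on its wall, it falls face down hard enough; else repeat.
- socket_blue: dark steel impact socket with a blue band, 0.15 kg, standing in the caddy's pocket at x = -34 mm: collar 40 mm wide, 6 high at the bottom, neck 33 wide, 30 tall in all. Origin: centre of the collar's underside, z to the neck end. Its collar is caught under two spring plungers; it is free once it has moved 8 mm towards the rim (origin at z 22 mm of the caddy), and then drops 16 mm to the mat.
- socket_yellow: dark steel impact socket with a yellow band, 0.15 kg, standing in the caddy's pocket at x = +34 mm: collar 40 mm wide, 6 high at the bottom, neck 33 wide, 30 tall in all. Origin: centre of the collar's underside, z to the neck end. Its collar is caught under two spring plungers; it is free once it has moved 8 mm towards the rim (origin at z 22 mm of the caddy), and then drops 16 mm to the mat.
- mat: flat green bench mat, fixed, 260 mm along its x, 500 mm along its y, 4 mm thick. Origin: centre of its underside, at bench height. The caddy starts on its -y half, handle outwards (-y), with room to turn over towards +y.
Things that resemble listed ones, but are neither listed nor needed, are in the scene too. Leave any turquoise look-alike of the socket_blue alone.

How it is judged:
By the outcome, as a careful person would: the job done as asked, in the order asked, and still so for the second after the job is handed in, with the robot touching nothing.
It also fails if it takes over 58 s, if anything falls off the work surface, if the arm or the gripper's body presses on something with over 40 N, if the wrist force passes 120 N, or if a joint passes its speed limit or range.

ROBOT

A 6-joint arm with a two-finger parallel gripper is mounted at the origin on the work surface. World frame = base frame: x ahead of the robot, y to its left, z up, the work surface at z = 0. Lengths are in m, angles in rad, forces in N, time in s.
With the tool pointing down it reaches from about 0.35 to 0.875 m from the base axis. Payload 4.2 kg.
Tool frame: the origin (TCP) lies between the finger pads; the fingertips stand 8 mm ahead of it and the grasp point (between the pads) lies 11 mm behind it; z points along the fingers, y is the line along which they close (so a half turn about z gives the same grasp; the last joint's range is limited). The gripper opens to 85 mm and grips with 20 to 120 N. Pads are 22 mm wide; open, the fingers measure 114 mm over their backs; the gripper's body (76 mm by 85 mm) begins 54 mm behind the grasp point. The pads swing forward as they close: fully open they stand 13 mm farther back than shut.
Start: joints at [1.471, 0.385, 0.008, 0, -1.194, -0.259], TCP at [0.219, 0.585, 0.239] pointing down, gripper open.
Joint ranges: [-3.14, 3.14], [-1.21, 2.06], [-1.07, 1.41], [-3.16, 2.05], [-2.99, -0.16], [-3.1, 3.1]. Speed limits (rad/s): [2.79, 2.79, 3.14, 3.14, 3.14, 3.14].

INTERFACE

Orientations are given as a rotation vector (axis times angle).
In Python, from bench import r gives the robot as it stands. The module is installed in compiled form; this text tells all that it offers.
- The arm moves only by the tool jog_arm, never from a script. Its argument "moves" is a list of rows, each a list of 3 entries, a list of its own where there are three numbers: the shift along the tool's x, y, z in cm, then the turn, a rotation vector about the tool's x, y, z in rad, then the finger opening in cm, from 0 to 8.54. A call has 1 to 20 rows; each row shifts and turns the commanded pose from where the row before left it, along the tool's axes as they then stand; what a row does not reach is not made up. A row lasts 1/8 s, in which the tool goes at most 62.5 mm and 10.7 degrees, less where a joint would pass 70% of its speed; a pose out of reach is approached as far as the arm can. A call is refused whole if a number of a shift passes 6.25 or a number of a turn 0.188, either way. A call with a gripper value outside its range is refused whole. The fingers move at their own pace and stop on an object; "newtons" is the grip in N (left out, the last holds). Time passes only in rows, so rows that do not move let the fingers close. It gives the time, the measured TCP pose, the force, the opening and the grip force at its end, in the units of the state.
- r.observe(): the state, without advancing time (a new reading comes with each control period).
- r.read_camera(name): name is "side" or "top"; returns a dict with "img" (400x640x3 uint8, red, green, blue), "depth" (400x640 float32, m along the optical axis (not along the pixel's ray), 0 where there is no reading), "fovy" (degrees; the focal length in pixels is half the picture's height over the tangent of half this angle, whatever the lens; pixels are square), "cx", "cy" (the principal point, pixels), "rvec" (rotation vector, rad) and "tvec" (3), from world to camera coordinates, as OpenCV has them. Camera axes: x right, y down, z forward; pixel columns grow to the right and rows downward; lengths in m; the calibration is good to about 2 mm. A picture is of the moment at which its call begins.
- r.finish_job(): hands the job in; it is judged then, once.
Trained networks look in a picture, given as the dict that the camera call returned (one of the last four; its "shot" number tells which), for a name from the list of things; names that differ only in an ending like _2 or _b are one class to them, and where a whole thing is asked for, a point or a joint stands for the part that bears it (a point fixed in the world has none). Each returns a list of dicts, best first, with "conf" (0 to 1); they miss things now and then, are a little off and sometimes report something else, mostly with a low value. They report only what shows in the picture. A call takes as long as a camera call. They do not tell look-alikes from the thing itself.
- r.cut_out(thing, picture): "region" (400x640 bool, what is visible of it) and "centre" ([column, row] in pixels, amid what is visible of it).
The state is a dict: "clock": time; "joint_positions": joint angles; "qd": joint speeds; "joint_torque": joint torques, N m; "position": TCP position; "orientation": TCP orientation; "ft_force": force on the tool from outside, world axes, zero at the start; "ft_torque": the same for the moment, N m; "opening": finger opening in m; "grip_force": force on a finger pad.
Only numpy, scipy, OpenCV 4.12 (cv2) and the standard library are available. Lean on these libraries where they do the work, as an engineer would, in place of code of your own. Each camera call takes 0.05 s, during which the arm holds its last target. There are 200 camera calls.

## Working session

There is one attempt and no reset: what is moved stays moved. The work goes in short steps, Python scripts to look and compute and a tool call to move; the robot and the scene stay as the last step left them, time stands still between calls to the robot, and variables do not carry over. Pictures are saved under pics/ and viewed, at most 10 in all, crops included, and the job is handed in when it is done.

Besides the shell and the picture viewer there is one more tool, called after "Emit:" as a command line: name --argument value ..., lists and objects as JSON in quotes. jog_arm: Moves the arm, as the interface text tells. Its arguments: {"type":"object","properties":{"moves":{"type":"array"},"newtons":{"type":"number"}},"required":["moves"]}

```bash
mkdir -p pics; cat > h.py <<'E'
import numpy as np,cv2
from bench import r
from scipy.spatial.transform import Rotation as R
def pts(p,mask=None):
    f=200/np.tan(np.radians(p["fovy"])/2); d=p["depth"]
    v,u=np.nonzero((d>0) if mask is None else (mask&(d>0)))
    z=d[v,u]; c=np.c_[(u-p["cx"])/f*z,(v-p["cy"])/f*z,z]
    Rm=R.from_rotvec(np.ravel(p["rvec"])).as_matrix()
    return (c-np.ravel(p["tvec"]))@Rm,np.c_[u,v]
def save(p,n): cv2.imwrite("pics/"+n,p["img"][:,:,::-1])
E
python3 - <<'E'
from h import *
np.set_printoptions(precision=4,suppress=True)
s=r.observe();print(s["clock"],s["position"],s["orientation"])
for c in("top","side"):
    p=r.read_camera(c);save(p,c+"0.png")
    for t in("caddy","caddy_bar","socket_blue","socket_yellow","mat"):
        for o in r.cut_out(t,p):
            w,_=pts(p,o["region"])
            if len(w): print(c,t,round(o["conf"],2),np.round(o["centre"]),len(w),np.median(w,0),w.min(0),w.max(0))
E
```

```text
0.0 [0.2192 0.5847 0.2382] [ 3.089  -0.5604 -0.0004]
top caddy 0.73 [311. 186.] 4035 [ 0.542  -0.0489  0.0329] [ 0.4661 -0.1519  0.0014] [0.6369 0.0096 0.0675]
top caddy_bar 0.86 [315. 183.] 4329 [ 0.5427 -0.0489  0.0329] [ 0.4656 -0.1555 -0.002 ] [0.6401 0.0172 0.0675]
top socket_blue 0.71 [336. 290.] 367 [ 0.3503 -0.0885  0.0284] [ 0.3324 -0.1081 -0.0033] [ 0.3694 -0.0704  0.0342]
top socket_blue 0.57 [302. 207.] 364 [ 0.5059 -0.0371  0.0462] [ 0.4906 -0.0564  0.0164] [ 0.5287 -0.0164  0.0514]
top socket_yellow 0.9 [309. 169.] 338 [ 0.5725 -0.0362  0.0463] [ 0.5591 -0.0546  0.0136] [ 0.5926 -0.016   0.0516]
top mat 0.87 [243. 196.] 27870 [0.5331 0.0881 0.0028] [ 0.41   -0.2002 -0.0041] [0.6744 0.3013 0.0637]
side caddy 0.9 [293. 215.] 5729 [ 0.5446 -0.0327  0.0391] [ 0.4679 -0.1918  0.0021] [0.624  0.0136 0.0675]
side caddy_bar 0.95 [291. 208.] 5780 [ 0.5447 -0.0329  0.039 ] [ 0.4679 -0.1918  0.002 ] [0.6258 0.0136 0.0675]
side socket_blue 0.76 [318. 214.] 337 [ 0.5081 -0.0308  0.0481] [ 0.4921 -0.0528  0.0236] [0.5258 0.0067 0.066 ]
side socket_blue 0.76 [407. 216.] 525 [ 0.3533 -0.0782  0.0232] [ 0.3333 -0.1169 -0.001 ] [ 0.3733 -0.0671  0.0332]
side mat 0.73 [272. 312.] 33321 [0.5436 0.1412 0.0046] [ 0.4122 -0.2082 -0.0019] [0.6782 0.2882 0.0667]
```

View pics/top0.png

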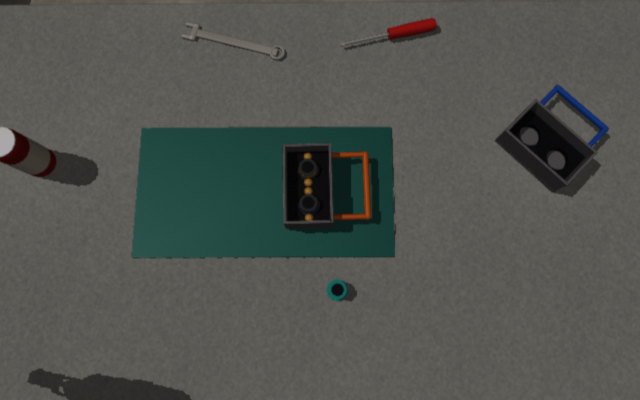

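View pics/side0.png

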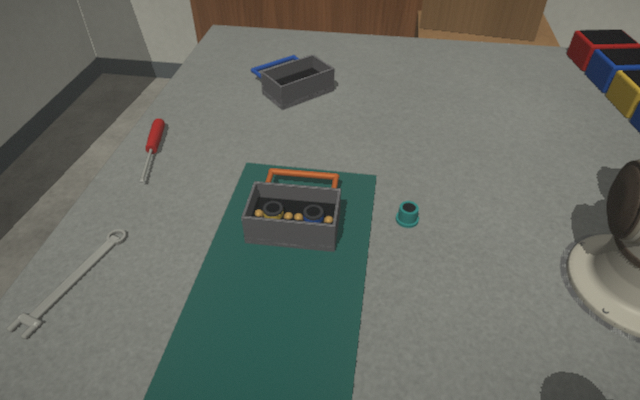

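```bash
python3 - <<'E'
from h import *
np.set_printoptions(precision=4,suppress=True)
for c in("top","side"):
    p=r.read_camera(c); w,uv=pts(p); im=p["img"][uv[:,1],uv[:,0]].astype(int)
    org=(im[:,0]>150)&(im[:,0]-im[:,2]>70)&(im[:,1]<im[:,0]*0.8)&(w[:,2]<.09)&(w[:,0]>.4)&(w[:,0]<.7)
    o=w[org]; print(c,"orange",len(o),np.median(o,0),o.min(0),o.max(0))
    b=o[(o[:,1]<-.13)]
    if len(b)>20:
        print(" bar",len(b),b.min(0),b.max(0),np.median(b,0),"slope dy/dx",np.polyfit(b[:,0],b[:,1],1))
    rim=w[(w[:,2]>.059)&(w[:,2]<.069)&(abs(w[:,0]-.545)<.12)&(abs(w[:,1]+.04)<.09)]
    if len(rim)>20: print(" rim",cv2.minAreaRect((rim[:,:2]*1000).astype(np.float32)),np.median(rim[:,2]))
    g=(im[:,1]>im[:,0]*1.15)&(im[:,1]>im[:,2]*1.15)&(w[:,2]<.012)&(w[:,2]>-.005)
    print(" mat",cv2.minAreaRect((w[g][:,:2]*1000).astype(np.float32)),np.median(w[g][:,2]))
E
```

```text
top orange 108 [ 0.5414 -0.1436  0.0387] [ 0.4833 -0.1458  0.0348] [ 0.605  -0.032   0.0422]
 bar 104 [ 0.4844 -0.1458  0.0348] [ 0.605  -0.1414  0.0422] [ 0.5424 -0.1437  0.0388] slope dy/dx [ 0.0204 -0.1547]
 rim ((542.3112182617188, -35.68809127807617), (150.94065856933594, 89.23137664794922), 0.7410390973091125) 0.06263155545562905
 mat ((544.5593872070312, -60.6063232421875), (268.84161376953125, 249.5817108154297), 89.71611022949219) 0.0028128774541702145
side orange 393 [ 0.5408 -0.1404  0.0384] [ 0.4785 -0.1479  0.0331] [ 0.6081 -0.0267  0.0428]
 bar 291 [ 0.4818 -0.1479  0.0333] [ 0.6081 -0.1304  0.0428] [ 0.5433 -0.1414  0.0385] slope dy/dx [ 0.0164 -0.1502]
 rim ((543.8734130859375, -34.643611907958984), (150.2691650390625, 93.91337585449219), 1.1763834953308105) 0.06363759057422301
 mat ((513.5833740234375, -150.4549560546875), (98.19976043701172, 210.52012634277344), 50.231510162353516) 0.004329655559350363
```

The images show the caddy centred at about (0.543, -0.035) with a yaw of about 0.015. The bar is at (0.544, -0.145, 0.034), with room towards +y. The top view puts the orange bar at pixels 368,185 and the sockets at 308,168 and 308,204; the turquoise look-alike is off the mat at 337,290.

Emit:
jog_arm --moves '[[[0, 0, 0], [0, 0, -0.125], 4], [[0, 0, 0], [0, 0, -0.125], 4], [[0, 0, 0], [0, 0, -0.123], 4], [[2.24, 5.25, 0], [0, 0, 0], 4], [[2.24, 5.25, 0], [0, 0, 0], 4], [[2.24, 5.25, 0], [0, 0, 0], 4], [[2.24, 5.25, 0], [0, 0, 0], 4], [[2.24, 5.25, 0], [0, 0, 0], 4], [[2.24, 5.25, 0], [0, 0, 0], 4], [[2.24, 5.25, 0], [0, 0, 0], 4], [[2.24, 5.25, 0], [0, 0, 0], 4], [[2.24, 5.25, 0], [0, 0, 0], 4], [[2.24, 5.25, 0], [0, 0, 0], 4], [[2.24, 5.25, 0], [0, 0, 0], 4], [[2.24, 5.25, 0], [0, 0, 0], 4], [[2.24, 5.25, 0], [0, 0, 0], 4], [[2.24, 5.25, 0], [0, 0, 0], 4], [[0, 0, 0], [0, 0, 0], 4]]' --newtons 20

```text
clock: 2.95
position: [0.5442, -0.1485, 0.2385]
orientation: [3.141, 0.014, -0.001]
ft_force: [-1.4, -0.3, -0.2]
opening: 0.0399
grip_force: 0.0
```

Emit:
jog_arm --moves '[[[0, -0.4, 5], [0, 0, 0], 4], [[0, 0, 5], [0, 0, 0], 4], [[0, 0, 5], [0, 0, 0], 4], [[0, 0, 4], [0, 0, 0], 4], [[0, 0, 1.5], [0, 0, 0], 4], [[0, 0, 1.0], [0, 0, 0], 4], [[0, 0, 0], [0, 0, 0], 4], [[0, 0, 0], [0, 0, 0], 0], [[0, 0, 0], [0, 0, 0], 0], [[0, 0, 0], [0, 0, 0], 0], [[0, 0, 0], [0, 0, 0], 0]]' --newtons 20

```text
clock: 4.32
position: [0.5445, -0.142, 0.0259]
orientation: [3.141, 0.023, 0.004]
ft_force: [0.0, -4.5, 6.2]
opening: 0.0112
grip_force: 21.0
```

```bash
cat > arc.py <<'E'
import numpy as np,sys
def bar(t): # deg, relative y,z (mm), start bar at theta 0 = (-155,30) to edge 1
    a=np.radians(t); c,s=np.cos(a),np.sin(a)
    if t<=90: y,z=-155,30; return np.array([y*c+z*s,-y*s+z*c])
    y,z=-155,-30; return np.array([60+y*c+z*s,-y*s+z*c])
def rows(ths,phis):
    P=[bar(t)+11*np.array([np.sin(np.radians(f)),-np.cos(np.radians(f))]) for t,f in zip(ths,phis)]
    for i in range(1,len(P)):
        f=np.radians(phis[i-1]); d=P[i]-P[i-1]
        zt=np.array([np.sin(f),-np.cos(f)]); yt=np.array([-np.cos(f),-np.sin(f)])
        print([[0,round(d@yt/10,2),round(d@zt/10,2)],[round(np.radians(phis[i]-phis[i-1]),3),0,0],0],end=",")
    print()
E
python3 - <<'E'
from arc import *
t=np.arange(0,136,5.);f=np.clip((t-45)/90,0,1)*50
rows(t[:19],f[:19]);rows(t[18:],f[18:])
E
```

```text
[[0, np.float64(-0.32), np.float64(-1.34)], [np.float64(0.0), 0, 0], 0],[[0, np.float64(-0.44), np.float64(-1.31)], [np.float64(0.0), 0, 0], 0],[[0, np.float64(-0.55), np.float64(-1.26)], [np.float64(0.0), 0, 0], 0],[[0, np.float64(-0.66), np.float64(-1.21)], [np.float64(0.0), 0, 0], 0],[[0, np.float64(-0.76), np.float64(-1.15)], [np.float64(0.0), 0, 0], 0],[[0, np.float64(-0.86), np.float64(-1.08)], [np.float64(0.0), 0, 0], 0],[[0, np.float64(-0.95), np.float64(-1.0)], [np.float64(0.0), 0, 0], 0],[[0, np.float64(-1.03), np.float64(-0.91)], [np.float64(0.0), 0, 0], 0],[[0, np.float64(-1.11), np.float64(-0.82)], [np.float64(0.0), 0, 0], 0],[[0, np.float64(-1.23), np.float64(-0.72)], [np.float64(0.048), 0, 0], 0],[[0, np.float64(-1.31), np.float64(-0.56)], [np.float64(0.048), 0, 0], 0],[[0, np.float64(-1.38), np.float64(-0.38)], [np.float64(0.048), 0, 0], 0],[[0, np.float64(-1.42), np.float64(-0.2)], [np.float64(0.048), 0, 0], 0],[[0, np.float64(-1.43), np.float64(-0.01)], [np.float64(0.048), 0, 0], 0],[[0, np.float64(-1.42), np.float64(0.17)], [np.float64(0.048), 0, 0], 0],[[0, np.flo
[... 163 characters left out ...]
loat64(0.7)], [np.float64(0.048), 0, 0], 0],
[[0, np.float64(-1.37), np.float64(0.39)], [np.float64(0.048), 0, 0], 0],[[0, np.float64(-1.31), np.float64(0.57)], [np.float64(0.048), 0, 0], 0],[[0, np.float64(-1.22), np.float64(0.73)], [np.float64(0.048), 0, 0], 0],[[0, np.float64(-1.11), np.float64(0.88)], [np.float64(0.048), 0, 0], 0],[[0, np.float64(-0.98), np.float64(1.02)], [np.float64(0.048), 0, 0], 0],[[0, np.float64(-0.83), np.float64(1.13)], [np.float64(0.048), 0, 0], 0],[[0, np.float64(-0.67), np.float64(1.23)], [np.float64(0.048), 0, 0], 0],[[0, np.float64(-0.5), np.float64(1.3)], [np.float64(0.048), 0, 0], 0],[[0, np.float64(-0.32), np.float64(1.35)], [np.float64(0.048), 0, 0], 0],
```

Emit:
jog_arm --moves '[[[0, -0.32, -1.34], [0, 0, 0], 0], [[0, -0.44, -1.31], [0, 0, 0], 0], [[0, -0.55, -1.26], [0, 0, 0], 0], [[0, -0.66, -1.21], [0, 0, 0], 0], [[0, -0.76, -1.15], [0, 0, 0], 0], [[0, -0.86, -1.08], [0, 0, 0], 0], [[0, -0.95, -1.0], [0, 0, 0], 0], [[0, -1.03, -0.91], [0, 0, 0], 0], [[0, -1.11, -0.82], [0, 0, 0], 0], [[0, 0, 0], [0, 0, 0], 0]]'

```text
clock: 5.58
position: [0.5432, -0.0744, 0.1281]
orientation: [3.14, 0.026, 0.004]
ft_force: [-1.4, -7.2, 7.2]
opening: 0.0112
grip_force: 20.0
```

```bash
python3 - <<'E'
from h import *
p=r.read_camera("side");save(p,"s1.png")
E
```

```text
(no output)
```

View pics/s1.png

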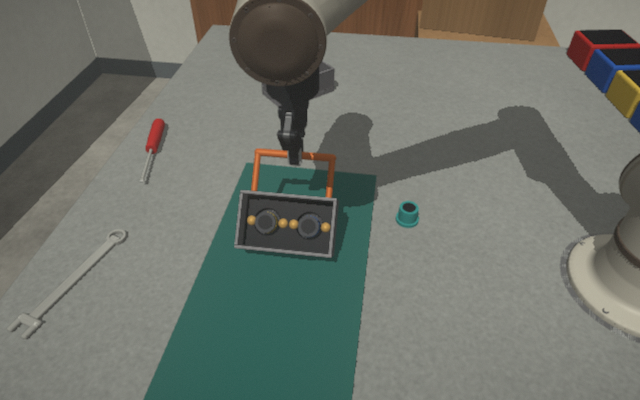

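The picture shows the bar held at pixel (293,157) and the caddy tilted about 45° on its front edge, with both sockets still in. I'll continue the arc.

Emit:
jog_arm --moves '[[[0, -1.23, -0.72], [0.048, 0, 0], 0], [[0, -1.31, -0.56], [0.048, 0, 0], 0], [[0, -1.38, -0.38], [0.048, 0, 0], 0], [[0, -1.42, -0.2], [0.048, 0, 0], 0], [[0, -1.43, -0.01], [0.048, 0, 0], 0], [[0, -1.42, 0.17], [0.048, 0, 0], 0], [[0, -1.38, 0.36], [0.048, 0, 0], 0], [[0, -1.32, 0.53], [0.048, 0, 0], 0], [[0, -1.24, 0.7], [0.048, 0, 0], 0], [[0, 0, 0], [0, 0, 0], 0]]'

```text
clock: 6.88
position: [0.5409, 0.0501, 0.1514]
orientation: [-2.708, -0.021, 0.003]
ft_force: [-1.3, 3.1, 4.2]
opening: 0.0109
grip_force: 21.7
```

```bash
python3 - <<'E'
from h import *
np.set_printoptions(precision=4,suppress=True)
p=r.read_camera("side");save(p,"s2.png")
w,uv=pts(p); im=p["img"][uv[:,1],uv[:,0]].astype(int)
m=(im[:,0]>150)&(im[:,0]-im[:,2]>70)&(w[:,0]>.4)&(w[:,0]<.7)&(w[:,2]>.14)
print(np.median(w[m],0),w[m].min(0),w[m].max(0)); print(r.observe()["joint_positions"])
E
```

```text
[0.5278 0.0511 0.1638] [0.4774 0.0435 0.1584] [0.6048 0.0561 0.1674]
[ 0.1279  0.3614 -0.1548 -0.499  -1.0589  1.7078]
```

View pics/s2.png

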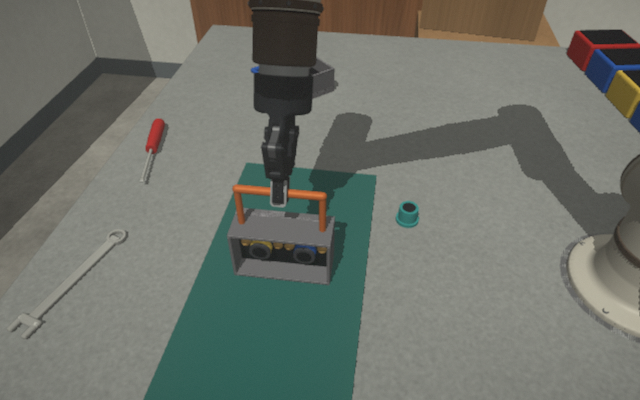

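The caddy now stands on its wall, bar at pixel (280,192), gripped. Next is 45° past standing.

Emit:
jog_arm --moves '[[[0, -1.37, 0.39], [0.048, 0, 0], 0], [[0, -1.31, 0.57], [0.048, 0, 0], 0], [[0, -1.22, 0.73], [0.048, 0, 0], 0], [[0, -1.11, 0.88], [0.048, 0, 0], 0], [[0, -0.98, 1.02], [0.048, 0, 0], 0], [[0, -0.83, 1.13], [0.048, 0, 0], 0], [[0, -0.67, 1.23], [0.048, 0, 0], 0], [[0, -0.5, 1.3], [0.048, 0, 0], 0], [[0, -0.32, 1.35], [0.048, 0, 0], 0], [[0, 0, 0], [0, 0, 0], 0]]'

```text
clock: 8.18
position: [0.539, 0.1718, 0.1286]
orientation: [-2.275, -0.017, 0.009]
ft_force: [-1.1, 2.4, 5.3]
opening: 0.0109
grip_force: 23.9
```

```bash
python3 - <<'E'
from h import *
np.set_printoptions(precision=4,suppress=True)
p=r.read_camera("side");save(p,"s3.png")
E
```

```text
(no output)
```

View pics/s3.png

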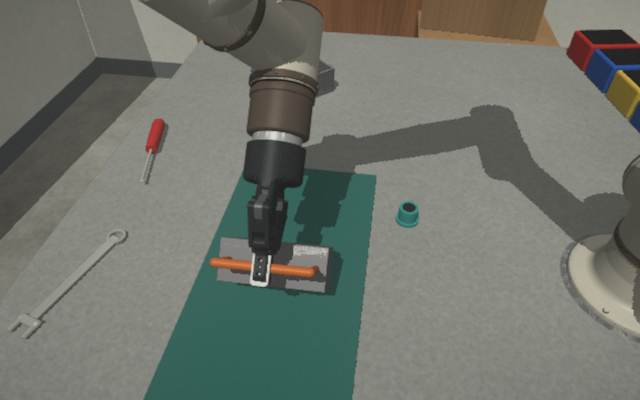

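The bar is at pixel (262,268) and the measured pose matches 45° past standing, so I'll release and back out along the tool axis.

Emit:
jog_arm --moves '[[[0, 0, 0], [0, 0, 0], 4], [[0, 0, 0], [0, 0, 0], 4], [[0, 0, -2], [0, 0, 0], 4], [[0, 0, -4], [0, 0, 0], 4], [[0, 0, -4], [0, 0, 0], 4], [[0, 0, 0], [0, 0, 0], 4], [[0, 0, 0], [0, 0, 0], 4]]'

```text
clock: 9.1
position: [0.5398, 0.094, 0.1931]
orientation: [-2.278, -0.015, 0.007]
ft_force: [-0.8, 0.5, -0.6]
opening: 0.0398
grip_force: 0.0
```

```bash
python3 - <<'E'
from h import *
np.set_printoptions(precision=4,suppress=True)
for c in("top","side"):
    p=r.read_camera(c);save(p,c+"4.png")
    w,uv=pts(p); im=p["img"][uv[:,1],uv[:,0]].astype(int)
    m=(im[:,0]>120)&(im[:,0]-im[:,2]>60)&(w[:,0]>.4)&(w[:,0]<.7)&(w[:,2]<.2)&(w[:,1]>0)
    b=w[m]; print(c,len(b))
    if len(b)>10:
        print(np.median(b,0),b.min(0),b.max(0)); b=b[b[:,1]>np.percentile(b[:,1],80)-.02]; print(np.median(b,0),np.polyfit(b[:,0],b[:,1],1))
    rim=w[(w[:,2]>.055)&(w[:,2]<.07)&(abs(w[:,0]-.54)<.12)&(abs(w[:,1]-.11)<.1)]
    if len(rim)>20: print(" base",cv2.minAreaRect((rim[:,:2]*1000).astype(np.float32)),np.median(rim[:,2]))
E
```

```text
top 337
[0.5551 0.2345 0.0381] [0.4756 0.1788 0.0335] [0.6013 0.2405 0.0423]
[0.536  0.2353 0.0382] [0.0006 0.234 ]
 base ((604.8292846679688, 167.81390380859375), (19.876924514770508, 7.053928852081299), 5.422029495239258) 0.06271000238922123
side 1471
[0.5367 0.2352 0.0391] [0.4738 0.1696 0.0322] [0.6038 0.2427 0.0433]
[0.5376 0.2377 0.0393] [0.0114 0.2304]
 base ((541.2091674804688, 125.46297454833984), (150.35755920410156, 92.96873474121094), 1.0510073900222778) 0.06451591405920609
```

View pics/side4.png

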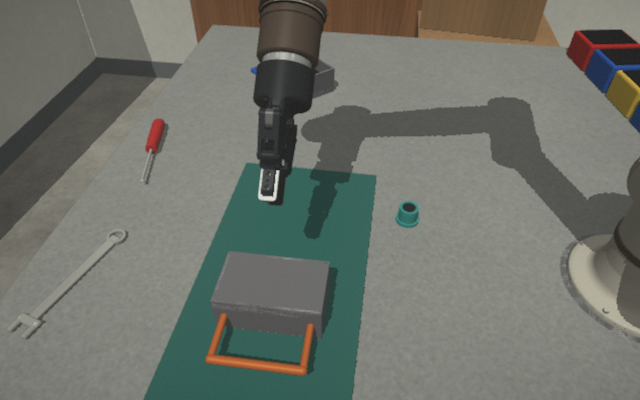

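The caddy lies flat, face down, with the bar at pixel (257,367), i.e. (0.538, 0.2355, 0.034). I'll regrip with the tool pointing down.

Emit:
jog_arm --moves '[[[0, 0, 0], [-0.175, 0, 0], 4], [[0, 0, 0], [-0.175, 0, 0], 4], [[0, 0, 0], [-0.175, 0, 0], 4], [[0, 0, 0], [-0.175, 0, 0], 4], [[0, 0, 0], [-0.164, 0, 0], 4], [[0, -4.7, 0], [0, 0, 0], 4], [[0, -4.7, 0], [0, 0, 0], 4], [[0, -4.7, 0], [0, 0, 0], 4], [[0, 0, 4], [0, 0, 0], 4], [[0, 0, 4], [0, 0, 0], 4], [[0, 0, 0], [0, 0, 0], 4]]'

```text
clock: 10.58
position: [0.5354, 0.2344, 0.1091]
orientation: [3.136, 0.023, -0.012]
ft_force: [0.3, -0.2, -0.4]
opening: 0.0401
grip_force: 0.0
```

Emit:
jog_arm --moves '[[[0.2, -0.15, 4], [0, 0, 0], 4], [[0, 0, 3], [0, 0, 0], 4], [[0, 0, 1.5], [0, 0, 0], 4], [[0, 0, 0], [0, 0, 0], 4], [[0, 0, 0], [0, 0, 0], 0], [[0, 0, 0], [0, 0, 0], 0], [[0, 0, 0], [0, 0, 0], 0], [[0, 0, 0], [0, 0, 0], 0]]' --newtons 20

```text
clock: 11.58
position: [0.5407, 0.2374, 0.0289]
orientation: [-3.14, -0.023, -0.003]
ft_force: [0.7, 0.5, 2.8]
opening: 0.0114
grip_force: 21.3
```

```bash
sed -i 's/round(\(d@[yz]t\/10\),2)/float(round(\1,2))/g; s/round(np.radians(phis\[i\]-phis\[i-1\]),3)/float(round(np.radians(phis[i]-phis[i-1]),3))/' arc.py
python3 - <<'E'
from arc import *
t=np.arange(180,-1,-5.); f=0*t
rows(t[:10],f[:10]);rows(t[9:19],f[9:19]);rows(t[18:],f[18:])
E
```

```text
[[0, 0.32, -1.34], [0.0, 0, 0], 0],[[0, 0.44, -1.31], [0.0, 0, 0], 0],[[0, 0.55, -1.26], [0.0, 0, 0], 0],[[0, 0.66, -1.21], [0.0, 0, 0], 0],[[0, 0.76, -1.15], [0.0, 0, 0], 0],[[0, 0.86, -1.08], [0.0, 0, 0], 0],[[0, 0.95, -1.0], [0.0, 0, 0], 0],[[0, 1.03, -0.91], [0.0, 0, 0], 0],[[0, 1.11, -0.82], [0.0, 0, 0], 0],
[[0, 1.17, -0.72], [0.0, 0, 0], 0],[[0, 1.23, -0.62], [0.0, 0, 0], 0],[[0, 1.28, -0.51], [0.0, 0, 0], 0],[[0, 1.32, -0.39], [0.0, 0, 0], 0],[[0, 1.35, -0.28], [0.0, 0, 0], 0],[[0, 1.37, -0.16], [0.0, 0, 0], 0],[[0, 1.38, -0.04], [0.0, 0, 0], 0],[[0, 1.37, 0.08], [0.0, 0, 0], 0],[[0, 1.36, 0.2], [0.0, 0, 0], 0],
[[0, 1.36, -0.2], [0.0, 0, 0], 0],[[0, 1.37, -0.08], [0.0, 0, 0], 0],[[0, 1.38, 0.04], [0.0, 0, 0], 0],[[0, 1.37, 0.16], [0.0, 0, 0], 0],[[0, 1.35, 0.28], [0.0, 0, 0], 0],[[0, 1.32, 0.39], [0.0, 0, 0], 0],[[0, 1.28, 0.51], [0.0, 0, 0], 0],[[0, 1.23, 0.62], [0.0, 0, 0], 0],[[0, 1.17, 0.72], [0.0, 0, 0], 0],[[0, 1.11, 0.82], [0.0, 0, 0], 0],[[0, 1.03, 0.91], [0.0, 0, 0], 0],[[0, 0.95, 1.0], [0.0, 0, 0], 0],[[0, 0.86, 1.08], [0.0, 0, 0], 0],[[0, 0.76, 1.15], [0.0, 0, 0], 0],[[0, 0.66, 1.21], [0.0, 0, 0], 0],[[0, 0.55, 1.26], [0.0, 0, 0], 0],[[0, 0.44, 1.31], [0.0, 0, 0], 0],[[0, 0.32, 1.34], [0.0, 0, 0], 0],
```

Emit:
jog_arm --moves '[[[0, 0.32, -1.34], [0, 0, 0], 0], [[0, 0.44, -1.31], [0, 0, 0], 0], [[0, 0.55, -1.26], [0, 0, 0], 0], [[0, 0.66, -1.21], [0, 0, 0], 0], [[0, 0.76, -1.15], [0, 0, 0], 0], [[0, 0.86, -1.08], [0, 0, 0], 0], [[0, 0.95, -1.0], [0, 0, 0], 0], [[0, 1.03, -0.91], [0, 0, 0], 0], [[0, 1.11, -0.82], [0, 0, 0], 0], [[0, 0, 0], [0, 0, 0], 0]]'

```text
clock: 12.82
position: [0.5422, 0.1701, 0.1313]
orientation: [-3.139, -0.022, -0.006]
ft_force: [-0.8, 5.3, 5.6]
opening: 0.0114
grip_force: 20.1
```

```bash
python3 - <<'E'
from h import *
p=r.read_camera("side");save(p,"s5.png")
E
```

```text
(no output)
```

View pics/s5.png

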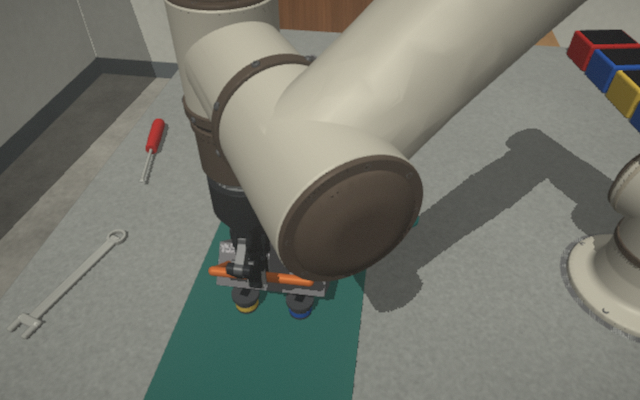

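Both sockets show on the mat below the lifted mouth, yellow at (246,300) and blue at (300,305). I'll carry on tipping back.

Emit:
jog_arm --moves '[[[0, 1.17, -0.72], [0, 0, 0], 0], [[0, 1.23, -0.62], [0, 0, 0], 0], [[0, 1.28, -0.51], [0, 0, 0], 0], [[0, 1.32, -0.39], [0, 0, 0], 0], [[0, 1.35, -0.28], [0, 0, 0], 0], [[0, 1.37, -0.16], [0, 0, 0], 0], [[0, 1.38, -0.04], [0, 0, 0], 0], [[0, 1.37, 0.08], [0, 0, 0], 0], [[0, 1.36, 0.2], [0, 0, 0], 0], [[0, 0, 0], [0, 0, 0], 0]]'

```text
clock: 14.12
position: [0.5436, 0.0499, 0.1543]
orientation: [3.14, 0.021, 0.004]
ft_force: [2.5, -1.9, 5.5]
opening: 0.011
grip_force: 22.1
```

```bash
python3 - <<'E'
from h import *
p=r.read_camera("side");save(p,"s6.png")
E
```

```text
(no output)
```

View pics/s6.png

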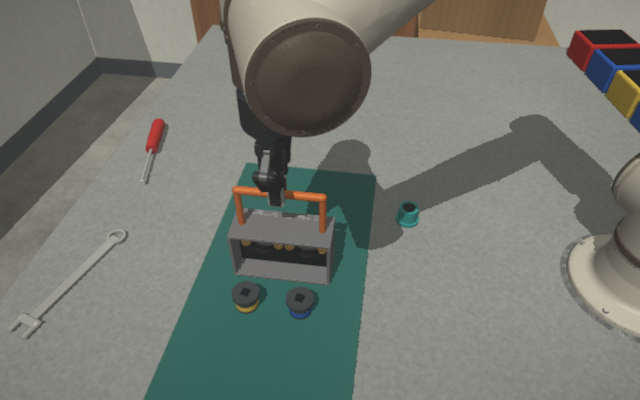

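The caddy stands on its wall, empty. Both sockets are on the mat at (246,295) and (300,303), clear of it. Next I'll lower it upright, let go and retreat.

Emit:
jog_arm --moves '[[[0, 1.36, -0.2], [0, 0, 0], 0], [[0, 1.37, -0.08], [0, 0, 0], 0], [[0, 1.38, 0.04], [0, 0, 0], 0], [[0, 1.37, 0.16], [0, 0, 0], 0], [[0, 1.35, 0.28], [0, 0, 0], 0], [[0, 1.32, 0.39], [0, 0, 0], 0], [[0, 1.28, 0.51], [0, 0, 0], 0], [[0, 1.23, 0.62], [0, 0, 0], 0], [[0, 1.17, 0.72], [0, 0, 0], 0], [[0, 1.11, 0.82], [0, 0, 0], 0], [[0, 1.03, 0.91], [0, 0, 0], 0], [[0, 0.95, 1.0], [0, 0, 0], 0], [[0, 0.86, 1.08], [0, 0, 0], 0], [[0, 0.76, 1.15], [0, 0, 0], 0], [[0, 0.66, 1.21], [0, 0, 0], 0], [[0, 0.55, 1.26], [0, 0, 0], 0], [[0, 0.44, 1.31], [0, 0, 0], 0], [[0, 0.32, 1.2], [0, 0, 0], 0], [[0, 0, 0], [0, 0, 0], 0]]'

```text
clock: 16.55
position: [0.5441, -0.1331, 0.0277]
orientation: [-3.141, -0.021, 0.005]
ft_force: [-0.6, -1.9, -0.7]
opening: 0.0109
grip_force: 25.8
```

Emit:
jog_arm --moves '[[[0, 0, 0], [0, 0, 0], 4], [[0, 0, 0], [0, 0, 0], 4], [[0, 0, 0], [0, 0, 0], 4], [[0, 0, -3], [0, 0, 0], 4], [[0, 0, -5], [0, 0, 0], 4], [[0, 0, -5], [0, 0, 0], 4], [[0, 0, -5], [0, 0, 0], 4], [[0, 5, 0], [0, 0, 0], 4], [[0, 5, 0], [0, 0, 0], 4], [[0, 0, 0], [0, 0, 0], 4]]'

```text
clock: 17.8
position: [0.5462, -0.2356, 0.2094]
orientation: [3.142, 0.016, 0.0]
ft_force: [0.4, 0.4, -0.2]
opening: 0.04
grip_force: 0.0
```

```bash
python3 - <<'E'
from h import *
np.set_printoptions(precision=4,suppress=True)
p=r.read_camera("side");save(p,"s7.png")
for t in("caddy","socket_blue","socket_yellow"):
    for o in r.cut_out(t,p):
        w,_=pts(p,o["region"]); print(t,round(o["conf"],2),np.round(o["centre"]),np.median(w,0),w.min(0),w.max(0))
E
```

```text
caddy 0.84 [294. 217.] [ 0.542  -0.0334  0.037 ] [ 0.4656 -0.165   0.0022] [0.6409 0.0239 0.0674]
socket_blue 0.91 [304. 300.] [0.5021 0.1327 0.034 ] [0.4833 0.1062 0.0026] [0.5267 0.1477 0.0373]
socket_blue 0.55 [408. 215.] [ 0.3527 -0.0786  0.024 ] [ 0.3312 -0.1158 -0.0006] [ 0.3719 -0.0679  0.0333]
socket_yellow 0.61 [246. 292.] [0.5798 0.1347 0.0341] [0.5625 0.0896 0.0039] [0.6021 0.1495 0.0369]
```

View pics/s7.png

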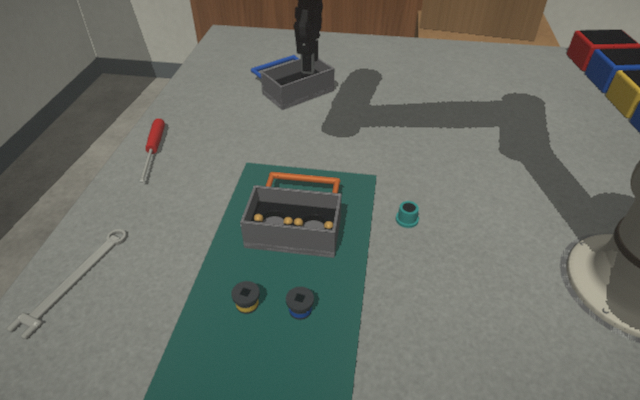

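The caddy is upright and empty at (293,220), and both sockets are on the mat at (246,295) and (300,302), about 9 cm clear of it. The arm is well above, touching nothing.

```bash
python3 -c "
from bench import r
print(r.finish_job())"
```

```text
the job is handed in; nothing more can be done
None
```

The job is handed in: the caddy was dropped face down once, which knocked both sockets out onto the mat, and it now stands empty, upright and clear of them, finished at about 18 s of the 58 s limit.

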